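# Restore power to the tripped vial heater

## Task

The vial heater has tripped. Push the guarded toggle lever of the isolator box right over to its other side with a fingertip; then take the reset stylus from its stand, press the heater's recessed reset button fully down with it for a moment, and put the stylus back in its stand. Be gentle with the switch and the button, do not touch the isolator with the stylus, and do not knock over the bottle or the vial shield standing nearby.

Things in the scene. Friction and masses are not known exactly. Their poses are not given: they have to be found in the camera images.
- isolator: Fixed grey box 110 x 120 x 42 mm (x, y, z), a toggle lever mid-top under a steel roll-bar guard. Origin: centre of its underside; z up; -x side is the front, facing the robot and its right. Guard posts at x = -12, y = -42 and 42 mm (74 mm clear between), cross bar on top, a brace from each post top down to x = 40 mm. In front of the guard all is free.
- guard_bar (a point): Middle of the guard's cross bar (10 mm thick, along the isolator's y), at (-12, 0, 132) mm in the isolator's frame. Fingers straight down meet this bar before the lever has passed upright: come in from the front, under the bar, with the fingers sloping forward 30 to 45 degrees from vertical.
- toggle_pivot (a point): Hinge of the toggle lever, at (0, 0, 46) mm in the isolator's frame, 4 mm above the box's top plate; the hinge axis is the isolator's y.
- toggle_tip (a point): Top end of the toggle lever, 73 mm from the hinge. The lever is a 12 mm round steel rod whose outermost 21 mm is a black grip 18 mm thick. Moves with the lever.
- toggle (a joint): Lever angle in rad: 0 = off, leaning 0.4 rad to the isolator's -x (front); 0.4 = upright; 0.8 = on, leaning 0.4 rad to +x. Over-centre spring: resists with up to about 0.3 N m (7 N at 45 mm above the hinge) until upright, then snaps to on by itself; let go before upright it snaps back.
- heater: Fixed vial heater, 100 x 130 mm (x, y). Origin: centre of its underside; z up; its -x side faces the robot. Its front deck (x = -50 to -8 mm) is 60 mm high and white, with a black display and the reset hole; behind it is a raised metal block with six wells, 72 mm high.
- reset_hole (a point): Centre of the mouth of the round reset hole in the heater's front deck, at (-29, -30, 60) mm in the heater's frame. 20 mm across, straight down; no finger fits in. The top of the 16 mm wide button lies 8 to 20 mm below the mouth, different each time and not measured: feel for it.
- reset_button (a joint): How far the reset button is pressed, in m: 0 = released, 0.006 = fully down. Spring: about 1 N at the start to 4.5 N fully down, then a hard stop; it springs back.
- stylus: Loose metal reset stylus, 140 mm long, about 80 g, upright in its stand. Origin: centre of the lower end, z towards the handle. Stem 8 mm thick from 0 to 60 mm, flange 40 mm wide from 60 to 66 mm, round handle 18 mm thick from 66 to 140 mm. In the stand the flange rests on the stand's top; the lower end hangs 10 mm above the worktop.
- stylus_tip (a point): Lower end of the stylus stem, which presses the button; same point as the stylus' origin.
- stand: Fixed plastic block 64 x 64 mm, 70 mm high, with a 22 mm round hole down its middle, 66 mm deep. Origin: centre of its underside. Behind the middle of the work stands a lead-glass shield 0.39 m high, its front at x = 0.57 m in the world, from y = -0.14 to 0.20 m: carry the hand round in front of it.
- stand_mouth (a point): Centre of the hole's mouth in the stand's top, 70 mm above the stand's origin.
- reagent_bottle: Bystander: loose bottle standing upright, 35 mm wide, 77 mm high, origin under its middle.
- vial_shield_c: Bystander: loose dark blue vial shield standing upright, 40 mm wide, 83 mm high, origin under its middle.
Not all that is in view belongs to the job. Leave any blue look-alike of the stylus alone.

How it is judged:
By the outcome, as a careful person would: the job done as asked, in the order asked, and still so for the second after the job is handed in, with the robot touching nothing.
It also fails if it takes over 72 s, if anything falls off the work surface, if the arm or the gripper's body presses on something with over 40 N, if the wrist force passes 120 N, or if a joint passes its speed limit or range.

## Robot

A 6-joint arm with a two-finger parallel gripper is mounted at the origin on a cart in front of the work surface, level with it; the furniture and walls round the work are solid. World frame = base frame: x ahead of the robot, y to its left, z up, the work surface at z = 0. Lengths are in m, angles in rad, forces in N, time in s.
With the tool pointing down it reaches from about 0.4 to 0.825 m from the base axis. Payload 7 kg.
Tool frame: the origin (TCP) lies between the finger pads; the fingertips stand 8 mm ahead of it and the grasp point (between the pads) lies 11 mm behind it (arm.finger_overhang is the distance from the TCP to the fingertips, in m); z points along the fingers, y is the line along which they close (so a half turn about z gives the same grasp; the last joint's range is limited). The gripper opens to 88 mm and grips with 3 to 60 N. Pads are 19 mm wide; open, the fingers measure 130 mm over their backs; the gripper's body (78 mm by 193 mm) begins 47 mm behind the grasp point.
Start: joints at [-1.06, 0.359, 0.012, 0, -1.224, -0.288], TCP at [0.149, -0.658, 0.235] pointing down, gripper open.
Joint ranges: [-3.07, 3.07], [-1.43, 2.12], [-1.02, 1.25], [-3.03, 1.67], [-3.05, -0], [-3.03, 3.03]. Speed limits (rad/s): [2.39, 2.39, 3.01, 3.14, 3.14, 3.14].

## Interface

Orientations are given as [roll, pitch, yaw] about the fixed x, y, z axes, in that order (R = Rz(yaw) Ry(pitch) Rx(roll)).
In Python, from station import arm gives the robot as it stands.
- The arm moves only by the tool move_arm, never from a script. Its argument "rows" is text: rows parted by semicolons, each of 7 numbers parted by spaces: the turn, a rotation vector about the tool's x, y, z in degrees, then the shift along the tool's x, y, z in m, then the finger opening in m, from 0 to 0.0876. A call has 1 to 8 rows; each row shifts and turns the commanded pose from where the row before left it, along the tool's axes as they then stand; what a row does not reach is not made up. A row lasts 1/8 s, in which the tool goes at most 62.5 mm and 10.7 degrees, less where a joint would pass 70% of its speed; a pose out of reach is approached as far as the arm can. A call is refused whole if a number of a shift passes 0.0625 or a number of a turn 10.7, either way. A call with a gripper value outside its range is refused whole. The fingers move at their own pace and stop on an object; "squeeze" is the grip in N (left out, the last holds). Time passes only in rows, so rows that do not move let the fingers close. It gives the time, the measured TCP pose, the force, the opening and the grip force at its end, in the units of the state.
- arm.get_state(): the state, without advancing time (a new reading comes with each control period).
- arm.grab_frame(name): name is "scene" or "top"; returns (picture, depth): 400x640x3 uint8, blue, green, red; 400x640 float32, m along the optical axis (not along the pixel's ray), 0 where there is no reading.
- arm.camera_model(name): a dict with "mtx" (3x3 intrinsics, pixels), "k1" (the pictures are not rectified: a ray, as slopes to the right and down, at radius r is drawn at 1 + k1 r^2 times it, then the intrinsics apply), "camera_from_world" (4x4, takes a point from world to camera coordinates). Camera axes: x right, y down, z forward; pixel columns grow to the right and rows downward; lengths in m; the calibration is good to about 2 mm. A picture is of the moment at which its call begins. camera_model takes no time and is no camera call.
- arm.job_done(): hands the job in; it is judged then, once.
The state is a dict: "t": time; "q": joint angles; "qd": joint speeds; "joint_efforts": joint torques, N m; "eef_pos": TCP position; "ee_rot": TCP orientation; "force": force on the tool from outside, world axes, zero at the start; "moment": the same for the moment, N m; "width": finger opening in m; "gripper_force": force on a finger pad.
Only numpy, scipy, OpenCV 4.12 (cv2) and the standard library are available. Lean on these libraries where they do the work, as an engineer would, in place of code of your own. Each camera call takes 0.05 s, during which the arm holds its last target. There are 200 camera calls.

## Working session

There is one attempt and no reset: what is moved stays moved. The work goes in short steps, Python scripts to look and compute and a tool call to move; the robot and the scene stay as the last step left them, time stands still between calls to the robot, and variables do not carry over. Pictures are saved under pics/ and viewed, at most 10 in all, crops included, and the job is handed in when it is done.

Besides the shell and the picture viewer there is one more tool, called as name(argument=value, ...) on one line, values as JSON. move_arm: Moves the arm, as the interface text tells. Its arguments: {"type":"object","properties":{"rows":{"type":"string"},"squeeze":{"type":"number"}},"required":["rows"]}

```bash
ls; mkdir -p pics
python3 - <<'E'
from station import arm
import cv2,numpy as np
for n in("scene","top"):
    p,d=arm.grab_frame(n);cv2.imwrite(f"pics/{n}0.png",p);np.save(f"pics/{n}0.npy",d)
    m=arm.camera_model(n);print(n,m["mtx"].tolist(),m["k1"],np.round(m["camera_from_world"],3).tolist())
print(arm.get_state())
E
```

```text
pics
scene [[379.0509721734983, 0.0, 310.5421271055299], [0.0, 379.0509721734983, 197.56218226504464], [0.0, 0.0, 1.0]] -0.026713842674129754 [[-0.857, -0.515, -0.011, 0.437], [-0.401, 0.681, -0.613, 0.265], [0.323, -0.521, -0.79, 0.901], [0.0, 0.0, 0.0, 1.0]]
top [[396.0216596209403, 0.0, 319.3510527068122], [0.0, 396.0216596209403, 197.4768421947126], [0.0, 0.0, 1.0]] -0.08998105971898242 [[-0.001, -1.0, 0.006, 0.004], [-0.987, -0.0, -0.16, 0.531], [0.16, -0.006, -0.987, 1.294], [0.0, 0.0, 0.0, 1.0]]
{'t': 0.1, 'q': array([-1.05995086e+00,  3.59302827e-01,  1.11708757e-02, -2.94997347e-04,
       -1.22412027e+00, -2.88117975e-01]), 'qd': array([ 0.00061936,  0.00011974,  0.00147489,  0.00162548,  0.00160365,
       -0.00047713]), 'joint_efforts': array([-2.06312514e-03, -5.84161663e+01,  2.93751776e+01,  7.01551393e+00,
        1.01268434e-02, -6.25587109e-05]), 'eef_pos': array([ 0.14899042, -0.65791884,  0.23373574]), 'ee_rot': array([ 3.14011796e+00, -1.47823280e-04, -2.91896548e+00]), 'force': array([-1.02976829,  0.34450645, -0.15157543]), 'moment': array([ 0.01924271, -0.00136844, -0.07823729]), 'gripper_force': 0.0, 'width': 0.0877855231832827}
```

View pics/scene0.png

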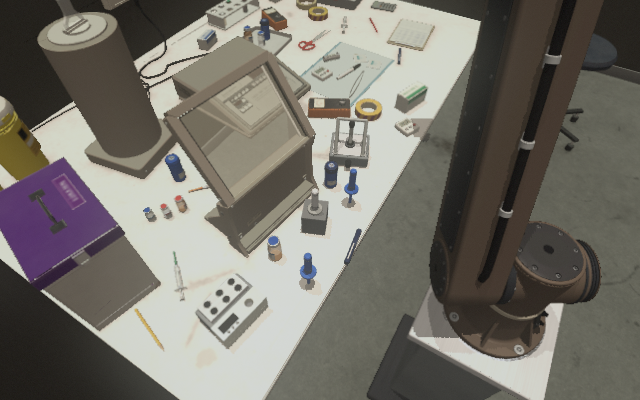

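View pics/top0.png

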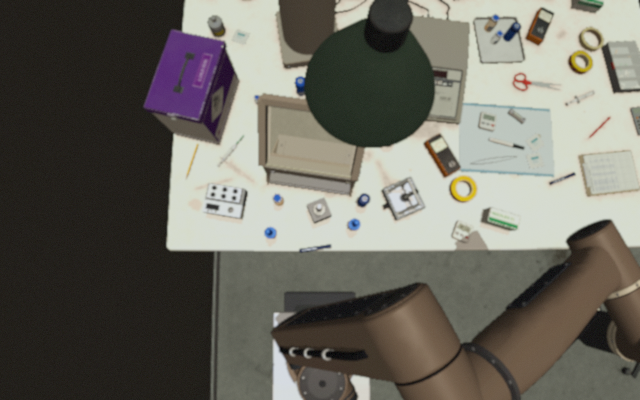

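The scene view shows:
- grey stylus in its stand at (315,205), top view (318,208)
- blue look-alikes at (308,270) and (351,188)
- isolator at (350,145), top (403,198)
- heater at (232,308), top (225,200)
- bottle at (274,248)
- vial shield at (331,173)

Candidates for the stylus are the grey one at (315,205) and the blue ones at (308,270) and (351,188). I choose the grey one in the stand, and will check it in a close crop.

Run:
```python
import cv2,numpy as np
s=cv2.imread("pics/scene0.png");t=cv2.imread("pics/top0.png")
def c(i,x,y,w,h,W,H):return cv2.resize(i[y:y+h,x:x+w],(W,H),interpolation=cv2.INTER_CUBIC)
a=np.vstack([np.hstack([c(s,290,105,100,75,400,300),c(s,180,260,100,75,400,300)]),np.hstack([c(t,370,165,80,60,400,300),c(t,190,170,80,60,400,300)])])
cv2.imwrite("pics/crop1.png",a)
a=np.hstack([c(s,285,170,80,120,400,600),c(t,290,180,80,120,400,600)])
cv2.imwrite("pics/crop2.png",a)
```

```text
(no output)
```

View pics/crop1.png

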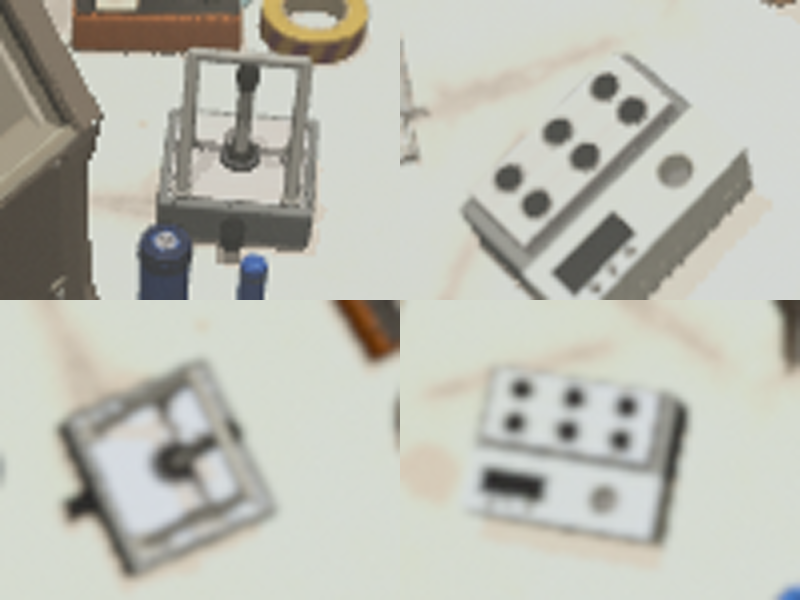

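View pics/crop2.png

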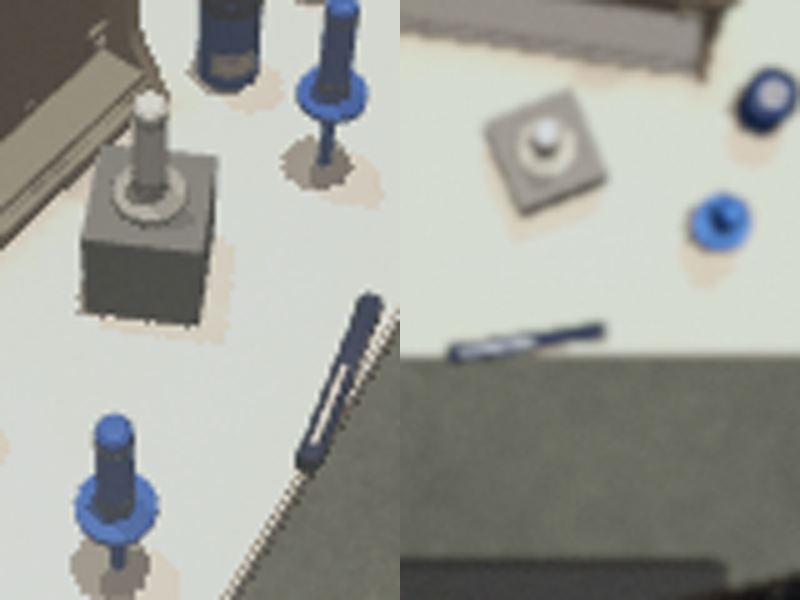

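```bash
cat > h.py <<'E'
import cv2,numpy as np
from station import arm
def rays(n,uv):
    m=arm.camera_model(n);K=m["mtx"];T=m["camera_from_world"]
    d=(np.asarray(uv,float).reshape(-1,2)-K[:2,2])/K[0,0];u=d.copy()
    for _ in range(8):u=d/(1+m["k1"]*(u**2).sum(1,keepdims=True))
    return T[:3,:3],-T[:3,:3].T@T[:3,3],np.c_[u,np.ones(len(u))]
def cloud(n,depth):
    v,u=np.mgrid[:400,:640];R,c,r=rays(n,np.c_[u.ravel(),v.ravel()])
    return ((r*depth.reshape(-1,1))@R+c).reshape(400,640,3)
def plane(n,uv,z):
    R,c,r=rays(n,uv);w=r@R
    return c+w*((z-c[2])/w[:,2:])
def proj(n,P):
    m=arm.camera_model(n);T=m["camera_from_world"]
    p=np.atleast_2d(P)@T[:3,:3].T+T[:3,3];x=p[:,:2]/p[:,2:]
    return x*(1+m["k1"]*(x**2).sum(1,keepdims=True))*m["mtx"][0,0]+m["mtx"][:2,2]
E
python3 - <<'E'
from h import *
box={"iso":("z",.037,.047),"isobar":("z",.122,.142),"stand":("z",.066,.073),"styl":("z",.12,.16),"heat":("z",.056,.064),"block":("z",.068,.077)}
px={"scene":{"iso":(325,110,45,58),"isobar":(325,110,45,58),"stand":(297,180,35,58),"styl":(297,180,35,58),"heat":(193,268,78,80),"block":(193,268,78,80)},
"top":{"iso":(378,170,55,55),"isobar":(378,170,55,55),"stand":(303,193,30,30),"styl":(303,193,30,30),"heat":(200,175,50,50),"block":(200,175,50,50)}}
for n in px:
    C=cloud(n,np.load(f"pics/{n}0.npy"))
    for k,(x,y,w,h) in px[n].items():
        P=C[y:y+h,x:x+w].reshape(-1,3);P=P[(P[:,2]>box[k][1])&(P[:,2]<box[k][2])&(P[:,0]>.2)]
        if len(P)<5:print(n,k,len(P));continue
        r=cv2.minAreaRect((P[:,:2]*1000).astype(np.float32))
        print(n,k,len(P),"med",P.mean(0).round(4),"rect",np.round(r[0],1),np.round(r[1],1),round(r[2],1))
    for nm,(x,y,w,h) in {"scene":{"lev":(347,118,10,30)},"top":{"lev":(400,248,1,1)}}[n].items():
        pass
# hand-picked pixels
cs=lambda x,y:(290+x/4,105+y/4); ct=lambda x,y:(370+x/5,165+y/5)
print("pivot top",plane("top",[ct(175,465-300)],.05),"scene",plane("scene",[cs(240,155)],.046))
print("bar ends scene",plane("scene",[cs(190,55),cs(308,62)],.132))
print("box top corners top",plane("top",[ct(65,125),ct(130,270)],.042))
print("hole scene",plane("scene",[(180+675/4,260+170/4)],.06),"top",plane("top",[(190+603/5-80,170+(498-300)/5)],.06))
E
```

```text
scene iso 707 med [ 0.5322 -0.2742  0.0414] rect [ 535.5 -280.5] [118.9 112.8] 24.1
scene isobar 127 med [ 0.5397 -0.2905  0.1333] rect [ 539.7 -290. ] [92.7 16.9] 22.7
scene stand 326 med [0.488  0.0124 0.0699] rect [491.4   8.9] [64.5 66. ] 22.4
scene styl 78 med [0.4895 0.0118 0.1399] rect [490.3  10.1] [17.7 15.8] 27.2
scene heat 1183 med [0.5014 0.3341 0.0597] rect [523.  326.9] [128.6  98.4] 80.9
scene block 999 med [0.5458 0.3251 0.0718] rect [546.2 323.5] [111.4  49.3] 80.8
top iso 690 med [ 0.5276 -0.2778  0.0411] rect [ 531.7 -283.1] [119.  107.7] 24.4
top isobar 109 med [ 0.5352 -0.2923  0.134 ] rect [ 535.8 -291.5] [93.8 17. ] 20.9
top stand 237 med [0.487  0.0057 0.0696] rect [487.4   6.1] [63.3 64.2] 22.2
top styl 29 med [0.4864 0.0063 0.1464] rect [486.7   7.5] [15.  15.6] 0.1
top heat 447 med [0.4976 0.3295 0.0596] rect [520.2 325.7] [129.2  98.6] 81.6
top block 421 med [0.5427 0.3215 0.0717] rect [542.8 321.6] [111.5  48.6] 80.4
pivot top [[ 0.52817883 -0.28485203  0.05      ]] scene [[ 0.53338307 -0.28033806  0.046     ]]
bar ends scene [[ 0.57860661 -0.27384033  0.132     ]
 [ 0.49953458 -0.31106621  0.132     ]]
box top corners top [[ 0.55698946 -0.21220532  0.042     ]
 [ 0.45790009 -0.25363328  0.042     ]]
hole scene [[0.29603795 0.18676922 0.06      ]] top [[0.48727145 0.29943973 0.06      ]]
```

```bash
cat >> h.py <<'E'
from scipy.spatial.transform import Rotation as Ro
def pose():
    s=arm.get_state();return Ro.from_euler("xyz",s["ee_rot"]),s["eef_pos"]
def plan(Rt,pt,n,p0=None):
    """rows of turn(deg) and shift(m) in tool axes from the measured pose to (Rt,pt) in n steps"""
    R,p=pose();w=(R.inv()*Rt).as_rotvec()/n
    for i in range(n):
        s=R.inv().apply((np.asarray(pt)-p)/n)
        print(np.degrees(w).round(2),s.round(4)); R=R*Ro.from_rotvec(w)
a=np.radians(24.0);IX=np.array([-np.sin(a),np.cos(a),0]);IY=np.array([-np.cos(a),-np.sin(a),0]);IC=np.array([.5335,-.282,0])
def iso(x,y,z):return IC+IX*x+IY*y+[0,0,z]
def Rpush(deg):
    t=np.radians(deg);z=IX*np.sin(t)-[0,0,np.cos(t)];y=-IY
    return Ro.from_matrix(np.c_[np.cross(y,z),y,z])
def tcp(tip,Rt):return tip-.008*Rt.as_matrix()[:,2]
E
python3 - <<'E'
from h import *
R=Rpush(43);t=tcp(iso(-.09,0,.15),R);print(t);plan(R,t,10)
E
```

```text
[ 0.57232545 -0.36920338  0.15585083]
[-2.94  3.58  7.48] [-0.0477  0.0188  0.0078]
[-2.94  3.58  7.48] [-0.0453  0.0245  0.006 ]
[-2.94  3.58  7.48] [-0.042   0.03    0.0047]
[-2.94  3.58  7.48] [-0.0381  0.035   0.0038]
[-2.94  3.58  7.48] [-0.0334  0.0395  0.0035]
[-2.94  3.58  7.48] [-0.0282  0.0433  0.0037]
[-2.94  3.58  7.48] [-0.0226  0.0464  0.0044]
[-2.94  3.58  7.48] [-0.0167  0.0487  0.0056]
[-2.94  3.58  7.48] [-0.0106  0.0502  0.0073]
[-2.94  3.58  7.48] [-0.0046  0.0508  0.0094]
```

move_arm(rows="-2.94 3.58 7.48 -0.0477 0.0188 0.004 0;-2.94 3.58 7.48 -0.0453 0.0245 0.003 0;-2.94 3.58 7.48 -0.042 0.03 0.002 0;-2.94 3.58 7.48 -0.038 0.035 0.001 0;-2.94 3.58 7.48 -0.0334 0.0395 0.0015 0;-2.94 3.58 7.48 -0.0282 0.0433 0.002 0;-2.94 3.58 7.48 -0.0226 0.0464 0.003 0;-2.94 3.58 7.48 -0.0167 0.0487 0.004 0", squeeze=10)

```text
t: 1.1
eef_pos: [0.4921, -0.4288, 0.1896]
ee_rot: [3.04, -0.613, 2.312]
force: [-0.8, 0.1, 0.1]
width: 0.0129
gripper_force: 0.0
```

Run:
```python
from h import *
print(arm.get_state()["q"].round(2),pose()[1],pose()[0].as_matrix().round(2).tolist())
R=Rpush(43);t=tcp(iso(-.09,0,.14),R);print(t);plan(R,t,6)
```

```text
[-0.57  0.73  0.5  -0.26 -1.9  -1.87] [ 0.49210272 -0.42879998  0.18962049] [[-0.55, 0.77, -0.31], [0.6, 0.63, 0.49], [0.58, 0.08, -0.81]]
[ 0.57232545 -0.36920338  0.14585083]
[-0.98  1.18  2.46] [-0.0056  0.016   0.0066]
[-0.98  1.18  2.46] [-0.005   0.0161  0.0068]
[-0.98  1.18  2.46] [-0.0045  0.0162  0.007 ]
[-0.98  1.18  2.46] [-0.0039  0.0162  0.0072]
[-0.98  1.18  2.46] [-0.0034  0.0163  0.0074]
[-0.98  1.18  2.46] [-0.0029  0.0163  0.0076]
```

move_arm(rows="-1.96 2.36 4.92 -0.011 0.032 0.0133 0;-1.96 2.36 4.92 -0.009 0.0324 0.014 0;-1.96 2.36 4.92 -0.0068 0.0325 0.015 0;0 0 0 0 0 0 0;0 0 0 0 0 0 0")

```text
t: 1.72
eef_pos: [0.5703, -0.3705, 0.1466]
ee_rot: [3.139, -0.747, 1.996]
force: [0.4, -0.2, 0.1]
width: 0.0007
gripper_force: 0.0
```

Run:
```python
from h import *
print(arm.get_state()["q"].round(2),pose()[1])
R=Rpush(43);plan(R,tcp(iso(-.09,0,.081),R),3)
plan(R,tcp(iso(-.04,0,.081),R),4)
for n in("top","scene"):
    p,d=arm.grab_frame(n);cv2.imwrite(f"pics/{n}1.png",p)
s=cv2.resize(cv2.imread("pics/scene1.png")[80:200,280:440],(640,480),interpolation=cv2.INTER_CUBIC);cv2.imwrite("pics/s1.png",s)
```

```text
[-0.53  0.84  0.63 -0.44 -1.96 -2.22] [ 0.57031375 -0.37050949  0.14659969]
[-0.02  0.06  0.08] [-0.0134  0.0007  0.0147]
[-0.02  0.06  0.08] [-0.0135  0.0008  0.0147]
[-0.02  0.06  0.08] [-0.0135  0.0008  0.0147]
[-0.01  0.05  0.06] [-0.0009  0.0006  0.0195]
[-0.01  0.05  0.06] [-0.0009  0.0006  0.0195]
[-0.01  0.05  0.06] [-0.0009  0.0006  0.0195]
[-0.01  0.05  0.06] [-0.001   0.0006  0.0195]
```

View pics/s1.png

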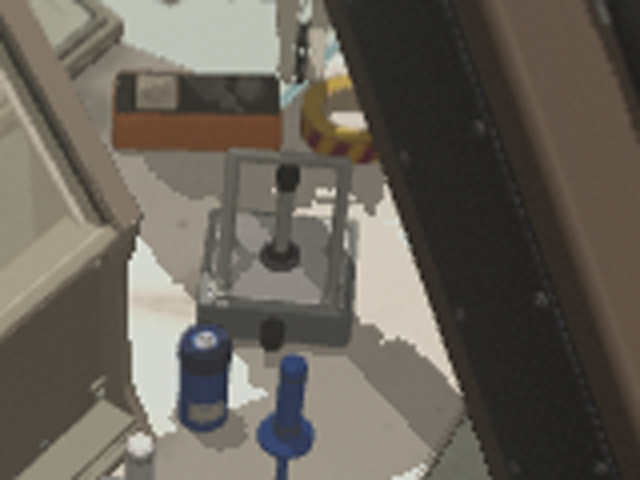

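The isolator stands free. The finger is in front of it at iso x = -90 mm, and the lever leans away from the camera at crop (285,180). Next I descend and come in under the bar.

move_arm(rows="0 0 0 -0.0134 0.0007 0.0147 0;0 0.1 0.1 -0.0135 0.0008 0.0147 0;0 0.1 0.1 -0.0135 0.0008 0.0147 0;0 0 0 0.0083 0 0.0079 0;0 0 0 0.0084 0 0.0078 0;0 0 0 0.0084 0 0.0078 0;0 0 0 0 0 0 0")

```text
t: 2.7
eef_pos: [0.559, -0.3365, 0.0885]
ee_rot: [3.14, -0.75, 1.992]
force: [0.2, -1.0, -0.7]
width: 0.0004
gripper_force: 0.0
```

Run:
```python
from h import *
R,p=pose();tip=p+.008*R.as_matrix()[:,2]-IC
print("tip iso",tip@IX,tip@IY,tip[2],arm.get_state()["force"])
RR=Rpush(43);plan(RR,tcp(iso(-.003,0,.081),RR),7)
```

```text
tip iso -0.05470642046119298 -0.0010907924145921004 0.08264192442296109 [ 0.20153647 -0.96550887 -0.72972376]
[0.   0.01 0.01] [ 0.0052 -0.0001  0.0052]
[0.   0.01 0.01] [ 0.0052 -0.0001  0.0052]
[0.   0.01 0.01] [ 0.0052 -0.0001  0.0052]
[0.   0.01 0.01] [ 0.0052 -0.0002  0.0052]
[0.   0.01 0.01] [ 0.0052 -0.0002  0.0052]
[0.   0.01 0.01] [ 0.0052 -0.0002  0.0052]
[0.   0.01 0.01] [ 0.0052 -0.0002  0.0052]
```

Push to about tip x = -15 mm first, then check the force.

move_arm(rows="0 0 0 0.0052 0 0.0052 0;0 0 0 0.0052 0 0.0052 0;0 0 0 0.0052 0 0.0052 0;0 0 0 0.0037 0 0.0036 0;0 0 0 0.0037 0 0.0036 0;0 0 0 0.0037 0 0.0036 0")

```text
t: 3.45
eef_pos: [0.5441, -0.3045, 0.0866]
ee_rot: [3.14, -0.747, 1.99]
force: [1.6, -6.0, 2.2]
width: 0.0004
gripper_force: 2.4
```

Run:
```python
from h import *
R,p=pose();tip=p+.008*R.as_matrix()[:,2]-IC
print("tip iso",tip@IX,tip@IY,tip[2],arm.get_state()["force"]@IX)
```

```text
tip iso -0.019432738741161984 -0.0005492718818051207 0.0806951247366971 -6.16221358566448
```

move_arm(rows="0 0 0 0.003 0 0.0028 0;0 0 0 0.003 0 0.0028 0;0 0 0 0.003 0 0.0028 0;0 0 0 0.003 0 0.0028 0;0 0 0 0.0022 0 0.002 0;0 0 0 0 0 0 0")

```text
t: 4.2
eef_pos: [0.5356, -0.2851, 0.086]
ee_rot: [3.141, -0.751, 1.99]
force: [0.1, 0.7, -0.1]
width: 0.0003
gripper_force: 0.0
```

Run:
```python
from h import *
R,p=pose();tip=p+.008*R.as_matrix()[:,2]-IC
print("tip iso",tip@IX,tip@IY,tip[2],arm.get_state()["force"]@IX)
for n in("top","scene"):
    p,d=arm.grab_frame(n);cv2.imwrite(f"pics/{n}2.png",p)
s=cv2.resize(cv2.imread("pics/scene2.png")[95:195,310:390],(480,600),interpolation=cv2.INTER_CUBIC);cv2.imwrite("pics/s2.png",s)
```

```text
tip iso 0.0017541090117823566 -0.0006592756473908462 0.08019124167935782 0.550182865731502
```

View pics/s2.png

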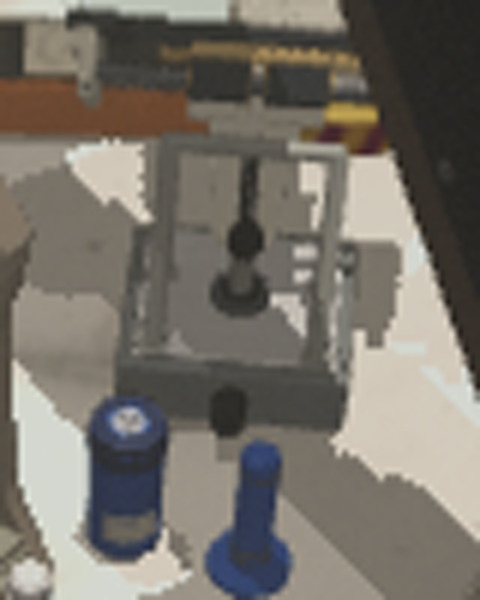

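The lever grip now leans toward the camera, with the grip at crop (245,240) just above the hinge at (240,290). The isolator is on and the finger is free. I retreat along the same line.

move_arm(rows="0 0 0 -0.0146 0 -0.0136 0;0 0 0 -0.0219 0 -0.0205 0;0 0 0 -0.0219 0 -0.0205 0;0 0 0 0 0 -0.03 0.03;0 0 0 0 0 -0.05 0.088;0 0 0 0.01 0 -0.02 0.0876")

```text
t: 5.05
eef_pos: [0.593, -0.4163, 0.1668]
ee_rot: [3.141, -0.749, 1.989]
force: [0.1, 0.4, 0.0]
width: 0.0255
gripper_force: 0.0
```

```bash
cat >> h.py <<'E'
RD=Ro.from_matrix(np.diag([-1.,1,-1]))
E
python3 - <<'E'
from h import *
plan(RD,[.46,-.30,.27],8)
E
```

```text
[ 3.09 -4.75 -7.85] [ 0.0235 -0.0093  0.0042]
[ 3.09 -4.75 -7.85] [ 0.0248 -0.0058  0.0026]
[ 3.09 -4.75 -7.85] [ 0.0255 -0.0023  0.0007]
[ 3.09 -4.75 -7.85] [ 0.0255  0.0012 -0.0014]
[ 3.09 -4.75 -7.85] [ 0.0249  0.0045 -0.0036]
[ 3.09 -4.75 -7.85] [ 0.0237  0.0076 -0.0059]
[ 3.09 -4.75 -7.85] [ 0.0219  0.0104 -0.0083]
[ 3.09 -4.75 -7.85] [ 0.0195  0.0127 -0.0107]
```

move_arm(rows="3.09 -4.75 -7.85 0.0235 -0.0093 0.0042 0.0876;3.09 -4.75 -7.85 0.0248 -0.0058 0.0026 0.0876;3.09 -4.75 -7.85 0.0255 -0.0023 0.0007 0.0876;3.09 -4.75 -7.85 0.0255 0.0012 -0.0014 0.0876;3.09 -4.75 -7.85 0.0249 0.0045 -0.0036 0.0876;3.09 -4.75 -7.85 0.0237 0.0076 -0.0059 0.0876;3.09 -4.75 -7.85 0.0219 0.0104 -0.0083 0.0876;3.09 -4.75 -7.85 0.0195 0.0127 -0.0107 0.0876")

```text
t: 6.05
eef_pos: [0.4594, -0.2976, 0.2703]
ee_rot: [-3.141, 0.003, -3.135]
force: [-0.5, 0.8, 1.1]
width: 0.0873
gripper_force: 0.0
```

Run:
```python
from h import *
print(pose()[1],arm.get_state()["q"].round(2))
plan(RD,[.487,.008,.235],8)
```

```text
[ 0.45939453 -0.29757807  0.27031953] [-0.22  0.12 -0.22  0.   -1.23 -1.35]
[-0.01  0.02  0.05] [-0.0037  0.0382  0.0044]
[-0.01  0.02  0.05] [-0.0037  0.0382  0.0044]
[-0.01  0.02  0.05] [-0.0036  0.0382  0.0044]
[-0.01  0.02  0.05] [-0.0036  0.0382  0.0044]
[-0.01  0.02  0.05] [-0.0036  0.0382  0.0044]
[-0.01  0.02  0.05] [-0.0035  0.0382  0.0044]
[-0.01  0.02  0.05] [-0.0035  0.0382  0.0044]
[-0.01  0.02  0.05] [-0.0035  0.0382  0.0044]
```

move_arm(rows="0 0 0.4 -0.004 0.05 0.006 0.0876;0 0 0 -0.004 0.05 0.006 0.0876;0 0 0 -0.004 0.05 0.006 0.0876;0 0 0 -0.004 0.05 0.006 0.0876;0 0 0 -0.004 0.05 0.006 0.0876;0 0 0 -0.004 0.045 0.005 0.0876;0 0 0 -0.0037 0.011 0 0.0876;0 0 0 0 0 0 0.0876")

```text
t: 7.05
eef_pos: [0.4889, 0.0083, 0.235]
ee_rot: [3.14, -0.0, 3.137]
force: [0.5, 0.1, -0.6]
width: 0.0874
gripper_force: 0.0
```

Run:
```python
from h import *
print(pose()[1],arm.get_state()["q"].round(2))
plan(RD,[.4885,.008,.101],1)
p,d=arm.grab_frame("scene");C=cloud("scene",d)[180:240,297:332].reshape(-1,3);C=C[(C[:,2]>.12)&(C[:,2]<.16)];print(len(C),C.mean(0))
cv2.imwrite("pics/s3.png",cv2.resize(p[140:260,240:400],(640,480),interpolation=cv2.INTER_CUBIC))
```

```text
[0.48888108 0.00827617 0.23496603] [ 0.42  0.05 -0.38 -0.   -1.14 -1.99]
[ 0.07 -0.02 -0.24] [ 0.0003 -0.0004  0.134 ]
80 [0.48940521 0.01166473 0.13923069]
```

View pics/s3.png

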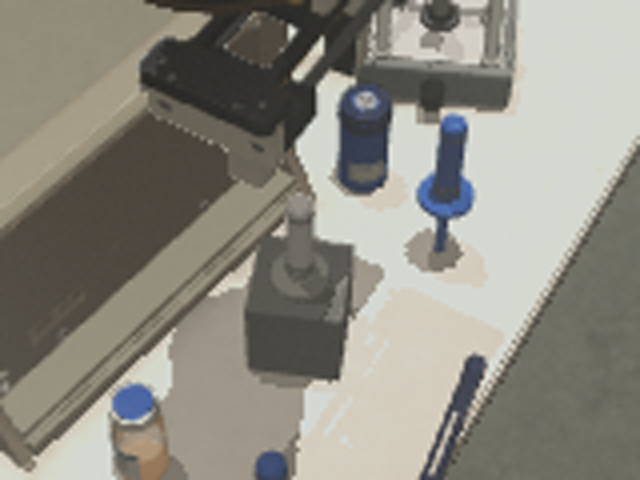

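The grey stylus sits in the stand at crop (300,205), and the near finger at (252,180) matches its expected place. The hand is over the stylus, so I descend and grip.

move_arm(rows="0 0 -0.2 0 0 0.045 0.0876;0 0 0 0 0 0.045 0.0876;0 0 0 0 0 0.044 0.0876;0 0 0 0 0 0 0.0876;0 0 0 0 0 0 0.04;0 0 0 0 0 0 0.015;0 0 0 0 0 0 0.01;0 0 0 0 0 0 0.01", squeeze=12)

```text
t: 8.1
eef_pos: [0.4889, 0.0082, 0.1016]
ee_rot: [3.14, 0.001, 3.14]
force: [-0.4, 0.1, -0.8]
width: 0.0528
gripper_force: 0.0
```

move_arm(rows="0 0 0 0 0 0 0.005;0 0 0 0 0 0 0.005;0 0 0 0 0 0 0.005;0 0 0 0 0 0 0.005", squeeze=25)

```text
t: 8.6
eef_pos: [0.4886, 0.008, 0.1007]
ee_rot: [3.141, -0.001, 3.14]
force: [0.5, 0.4, -0.2]
width: 0.0175
gripper_force: 25.0
```

move_arm(rows="0 0 0 0 0 -0.02 0.005;0 0 0 0 0 -0.04 0.005;0 0 0 0 0 -0.04 0.005;0 0 0 0 0 -0.025 0.005;0 0 0 0 0.03 0 0.005;0 0 0 0 0.045 0 0.005;0 0 0 0 0.05 0 0.005;0 0 0 0 0.05 0 0.005")

```text
t: 9.6
eef_pos: [0.4887, 0.1842, 0.226]
ee_rot: [3.14, -0.001, 3.139]
force: [0.9, 0.1, -0.6]
width: 0.0175
gripper_force: 25.0
```

move_arm(rows="0 0 0 0 0.05 0 0.005;0 0 0 0 0.04 0 0.005;0 0 0 0 0.02 0.01 0.005;0 0 0 0 0.008 0.03 0.005;0 0 0 0 0 0.01 0.005;0 0 0 0 0 0 0.005")

```text
t: 10.35
eef_pos: [0.489, 0.2998, 0.1754]
ee_rot: [-3.141, -0.002, 3.139]
force: [1.1, 0.5, 0.0]
width: 0.0176
gripper_force: 25.0
```

Run:
```python
from h import *
R,P=pose();print(P,arm.get_state()["force"],arm.get_state()["width"])
Z=R.as_matrix()[:,2];tip=P+Z*.0907;print("tip",tip)
out=[]
for n in("scene","top"):
    p,d=arm.grab_frame(n);c=proj(n,tip)[0];print(n,"tip px",c,"hole px",proj(n,[.488,.301,.06])[0])
    x,y=int(c[0]),int(c[1]);out.append(cv2.resize(p[y-40:y+40,x-30:x+30],(390,520),interpolation=cv2.INTER_CUBIC));print(n,x-30,y-40)
cv2.imwrite("pics/s4.png",np.hstack(out))
```

```text
[0.48899866 0.29984903 0.17544575] [1.102908   0.49121752 0.03410891] 0.01759205699829329
tip [0.48883379 0.29979718 0.08474592]
scene tip px [248.31815213 297.47889937] hole px [249.8483611  302.49901768]
scene 218 257
top tip px [228.88599262 208.13681536] hole px [230.14190155 209.38205376]
top 198 168
```

View pics/s4.png

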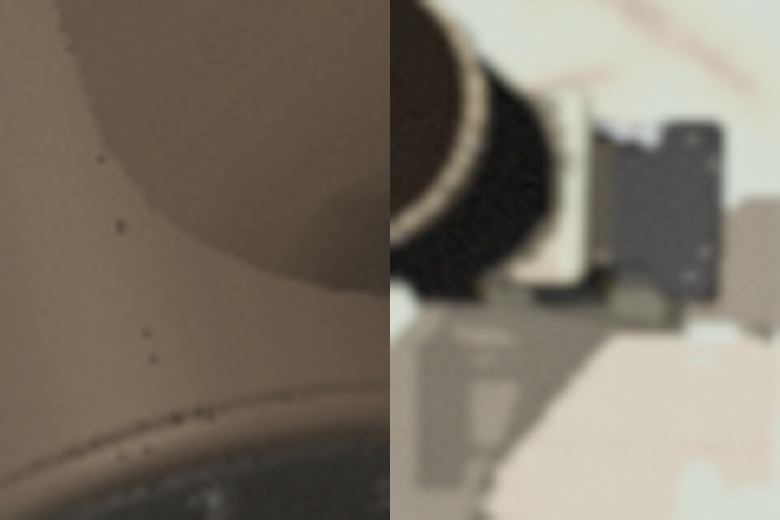

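The arm hides the hole from both cameras. I use the measured stylus-to-hole displacement instead, which puts the target at (.488,.301) with 6 mm of slack, and feel downwards from there.

move_arm(rows="0 0 0 0.0009 0.0012 0 0.005;0 0 0 0 0 0.01 0.005;0 0 0 0 0 0.01 0.005;0 0 0 0 0 0.007 0.005;0 0 0 0 0 0.003 0.005;0 0 0 0 0 0 0.005")

```text
t: 11.2
eef_pos: [0.4883, 0.3021, 0.1458]
ee_rot: [3.141, -0.001, 3.14]
force: [-0.0, 0.1, -0.6]
width: 0.0174
gripper_force: 25.0
```

move_arm(rows="0 0 0 0 0 0.002 0.005;0 0 0 0 0 0.002 0.005;0 0 0 0 0 0 0.005")

```text
t: 11.58
eef_pos: [0.4883, 0.3021, 0.1421]
ee_rot: [3.141, -0.001, 3.139]
force: [-0.2, -0.0, -0.5]
width: 0.0176
gripper_force: 25.0
```

move_arm(rows="0 0 0 0 -0.0005 0.0015 0.005;0 0 0 0 0 0.0015 0.005;0 0 0 0 0 0 0.005")

```text
t: 11.95
eef_pos: [0.4883, 0.3016, 0.139]
ee_rot: [3.141, -0.001, 3.14]
force: [-0.6, -0.1, -1.0]
width: 0.0174
gripper_force: 25.0
```

move_arm(rows="0 0 0 0 0 0.0015 0.005;0 0 0 0 0 0.0015 0.005;0 0 0 0 0 0 0.005")

```text
t: 12.32
eef_pos: [0.4884, 0.3017, 0.1362]
ee_rot: [3.14, -0.0, 3.14]
force: [-0.7, 0.3, 0.1]
width: 0.0175
gripper_force: 25.0
```

move_arm(rows="0 0 0 0 0 0.0015 0.005;0 0 0 0 0 0.0015 0.005;0 0 0 0 0 0 0.005;0 0 0 0 0 0 0.005")

```text
t: 12.82
eef_pos: [0.4884, 0.3017, 0.1333]
ee_rot: [3.14, -0.0, 3.14]
force: [-0.2, -0.6, 1.7]
width: 0.0174
gripper_force: 25.0
```

move_arm(rows="0 0 0 0 0 0.001 0.005;0 0 0 0 0 0.001 0.005;0 0 0 0 0 0 0.005;0 0 0 0 0 0 0.005")

```text
t: 13.32
eef_pos: [0.4885, 0.3018, 0.1313]
ee_rot: [3.14, -0.0, 3.14]
force: [0.4, -0.5, 3.2]
width: 0.0172
gripper_force: 25.0
```

move_arm(rows="0 0 0 0 0 0.001 0.005;0 0 0 0 0 0.001 0.005;0 0 0 0 0 0 0.005;0 0 0 0 0 0 0.005")

```text
t: 13.82
eef_pos: [0.4887, 0.3019, 0.13]
ee_rot: [3.14, 0.001, 3.14]
force: [-1.3, 0.3, 8.4]
width: 0.0174
gripper_force: 25.0
```

move_arm(rows="0 0 0 0 0 0.001 0.005;0 0 0 0 0 0 0.005;0 0 0 0 0 0 0.005")

```text
t: 14.2
eef_pos: [0.489, 0.302, 0.1298]
ee_rot: [3.14, 0.001, 3.14]
force: [-2.5, -1.2, 12.6]
width: 0.0173
gripper_force: 25.0
```

The hard stop is reached: TCP z holds at .130 while the force rises from 8.4 to 12.6 N. I lift and return.

move_arm(rows="0 0 0 0 0 -0.003 0.005;0 0 0 0 0 -0.01 0.005;0 0 0 0 0 -0.02 0.005;0 0 0 0 0 -0.035 0.005;0 0 0 0 -0.01 -0.03 0.005;0 0 0 0 -0.03 0 0.005;0 0 0 0 -0.045 0 0.005;0 0 0 0 -0.05 0 0.005")

```text
t: 15.2
eef_pos: [0.4871, 0.1645, 0.2249]
ee_rot: [3.141, -0.002, 3.14]
force: [0.2, 0.3, -1.0]
width: 0.0173
gripper_force: 25.0
```

move_arm(rows="0 0 0 0 -0.05 0 0.005;0 0 0 0 -0.05 0 0.005;0 0 0 0 -0.04 0 0.005;0 0 0 0 -0.018 0 0.005;0 0 0 0 0 0 0.005;0 0 0 0 0 0 0.005")

```text
t: 15.95
eef_pos: [0.4877, 0.0089, 0.2255]
ee_rot: [3.14, -0.001, 3.139]
force: [-0.9, 0.8, -0.5]
width: 0.0176
gripper_force: 25.0
```

Run:
```python
from h import *
R,P=pose();print(P,arm.get_state()["force"])
plan(RD,[.4887,.0081,.171],1)
p,d=arm.grab_frame("scene");Z=R.as_matrix()[:,2]
print("tip px",proj("scene",P+Z*.0907),"mouth px",proj("scene",[.489,.0075,.07]))
cv2.imwrite("pics/s5.png",cv2.resize(p[150:250,255:375],(720,600),interpolation=cv2.INTER_CUBIC))
```

```text
[0.48768353 0.0089305  0.225517  ] [-0.86147686  0.84457799 -0.47437165]
[ 0.07 -0.05 -0.13] [-0.0011 -0.0009  0.0545]
tip px [[315.57112984 194.69266931]] mouth px [[315.42489575 209.28610222]]
```

View pics/s5.png

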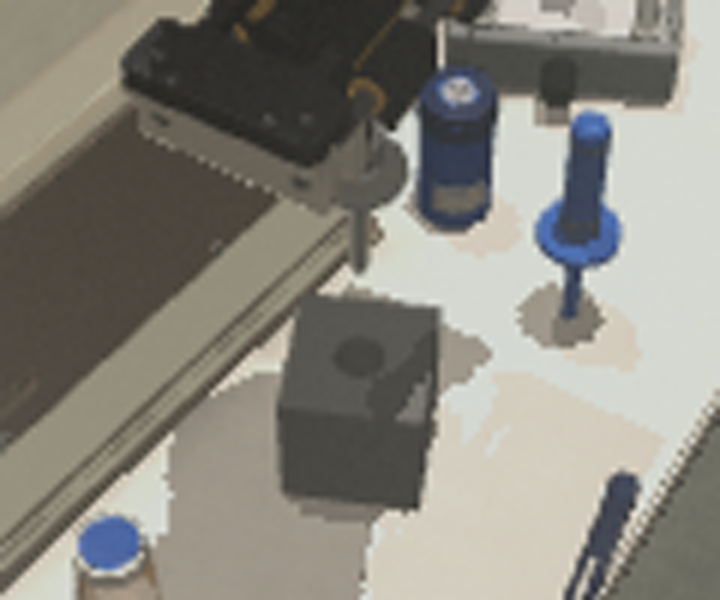

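The stem tip at crop (360,270) hangs in line with the hole at (360,355), as predicted. I lower it.

move_arm(rows="0 0 0 -0.0011 -0.0009 0.02 0.005;0 0 0 0 0 0.03 0.005;0 0 0 0 0 0.02 0.005;0 0 0 0 0 0.01 0.005;0 0 0 0 0 0 0.005")

```text
t: 16.62
eef_pos: [0.4887, 0.0082, 0.1455]
ee_rot: [3.141, -0.001, 3.14]
force: [0.1, 0.0, -0.2]
width: 0.0176
gripper_force: 25.0
```

move_arm(rows="0 0 0 0 0 0.015 0.005;0 0 0 0 0 0.015 0.005;0 0 0 0 0 0.009 0.005;0 0 0 0 0 0.003 0.005;0 0 0 0 0 0 0.005;0 0 0 0 0 0 0.005")

```text
t: 17.38
eef_pos: [0.4891, 0.0079, 0.1042]
ee_rot: [3.14, 0.0, 3.139]
force: [-1.6, -0.1, -0.7]
width: 0.0176
gripper_force: 25.0
```

move_arm(rows="0 0 0 0 0 0.0015 0.005;0 0 0 0 0 0.001 0.005;0 0 0 0 0 0 0.005")

```text
t: 17.75
eef_pos: [0.4888, 0.0078, 0.1013]
ee_rot: [3.14, -0.0, 3.139]
force: [0.1, -0.1, -0.6]
width: 0.018
gripper_force: 25.0
```

move_arm(rows="0 0 0 0 0 0 0.022;0 0 0 0 0 0 0.03;0 0 0 0 0 0 0.06;0 0 0 0 0 0 0.0876;0 0 0 0 0 0 0.0876;0 0 0 0 0 0 0.0876;0 0 0 0 0 -0.01 0.0876;0 0 0 0 0 -0.02 0.0876")

```text
t: 18.75
eef_pos: [0.4884, 0.0076, 0.1316]
ee_rot: [3.141, -0.002, 3.139]
force: [0.6, -0.1, 0.2]
width: 0.0839
gripper_force: 0.0
```

move_arm(rows="0 0 0 0 0 -0.04 0.0876;0 0 0 0 0 -0.05 0.0876;0 0 0 0 0 -0.05 0.0876;0 0 0 0 0 -0.03 0.0876;0 0 0 0 0 0 0.0876")

```text
t: 19.38
eef_pos: [0.49, 0.0078, 0.3048]
ee_rot: [3.139, 0.005, 3.14]
force: [-0.3, 0.4, -0.8]
width: 0.0879
gripper_force: 0.0
```

Run:
```python
from h import *
print(pose()[1],arm.get_state()["force"])
p,d=arm.grab_frame("scene")
cv2.imwrite("pics/s6.png",cv2.resize(p[100:300,230:430],(600,600),interpolation=cv2.INTER_CUBIC))
C=cloud("scene",d)[180:240,297:332].reshape(-1,3);C=C[(C[:,2]>.12)&(C[:,2]<.16)];print(len(C),C.mean(0),C[:,2].max())
```

```text
[0.4900024  0.00775384 0.30478756] [-0.27962303  0.40529949 -0.7820355 ]
75 [0.4898415  0.01300743 0.13977298] 0.15196419813460127
```

View pics/s6.png

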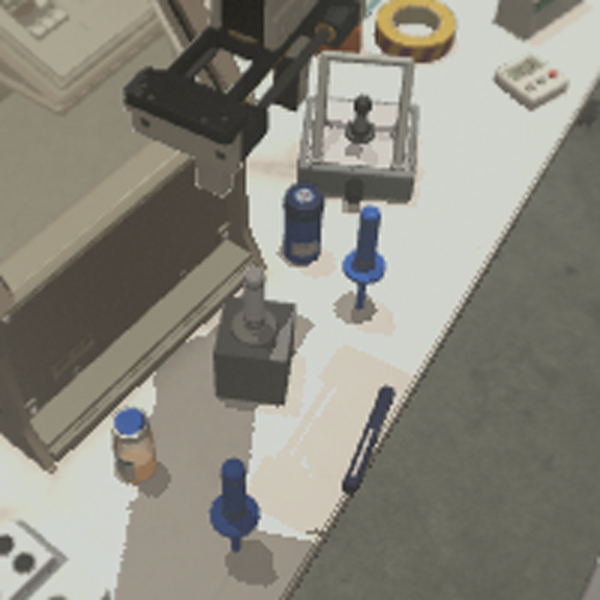

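The stylus is seated upright in its stand at crop (253,290) and the lever is over to on at (362,110). The bottle at (133,445) and the vial shield at (303,225) are both standing, and the hand is clear of everything.

```bash
python3 -c "
from station import arm
print(arm.job_done())"
```

```text
the job is handed in; nothing more can be done
None
```

The job is handed in at about 19 s of the 72 s allowed: the isolator lever is over to on, the reset button was pressed to its hard stop (peak reading about 13 N), the stylus is back in its stand, and the bottle and vial shield are still standing.

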